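# Put the bench things away, each in its own holder

## Task

Tidy the front of the bench, right before the robot, by putting each thing there into the grey holder made for it: the large and the small brown bottle upright in the round wells of their sizes, the timer lying flat, display up and squarely inside the low rectangular tray, and the marker pen lying lengthwise in the long narrow pen tray. Leave the glass beaker and the rubber stopper standing where they are; the similar bottles, timer and pen further back or to the far left are already in their places and do not count.

Things in the scene. Friction and masses are not known exactly. Their poses are not given: they have to be found in the camera images.
- bottle_large: Large brown reagent bottle, near the front edge of the bench, with a black screw cap and a label, loose, upright: 64 mm diameter, 125 mm high, round body full width up to about 100 mm, cap about 42 mm wide; 0.23 to 0.46 kg. Origin at the centre of its underside, z up along the bottle.
- bottle_small: Small brown reagent bottle, near the front edge of the bench, with a white screw cap and a label, loose, upright: 44 mm diameter, 85 mm high, round body full width up to about 68 mm, cap about 29 mm wide. Origin at the centre of its underside, z up along the bottle.
- bench_timer: Flat pale bench timer, near the front edge of the bench, with display and keys on its top, loose, lying flat: 52 mm (its x) by 68 mm (its y) by 16 mm high. Origin at the centre of its underside. Best gripped across the 52 mm.
- pen_mid (a point): Marker pen, whitish with a blue cap, loose, lying near the front edge of the bench: 122 mm long, about 17 mm thick (19 mm at most). This point is the middle of the pen, on its axis, about 9 mm above the bench at the start. Its y axis runs along the pen; the pen does not roll by itself.
- well_large: The larger round well, grey plastic, fixed: a low collar of 80 mm inner and 88 mm outer diameter, rim 25 mm above the bench, inner floor 4 mm above the bench, on a round foot 102 mm wide and 3 mm thick. For the large bottle. Origin at its centre, on the bench.
- well_small: The smaller round well, grey plastic, fixed: a low collar of 60 mm inner and 68 mm outer diameter, rim 25 mm above the bench, inner floor 4 mm above the bench, on a round foot 82 mm wide and 3 mm thick. For the small bottle. Origin at its centre, on the bench.
- timer_tray: Low rectangular tray, grey plastic, fixed: inside 68 mm (its x) by 84 mm (its y), walls 4 mm thick, rim only 8 mm above the bench, inner floor 4 mm above the bench. For the timer, its 68 mm side along the tray's 84 mm side, either way round. Origin at its centre, on the bench.
- pen_tray: Long narrow pen tray, grey plastic, fixed: inside 36 mm (its x) by 140 mm (its y), walls 4 mm thick, rim 14 mm above the bench, inner floor 4 mm above the bench; the two long walls are cut away over the middle 64 mm, so that fingers can reach down on both sides. For the marker pen along its y, either way round. Origin at its centre, on the bench.
- beaker: Bystander: empty clear glass beaker, loose, 53 mm diameter, 65 mm high. Leave it standing where it is. Origin at the centre of its underside, z up.
- stopper_red: Bystander: reddish-brown rubber stopper, loose, 29 mm diameter, 26 mm high. Leave it standing where it is. Origin at the centre of its underside, z up.
Things that resemble listed ones, but are neither listed nor needed, are in the scene too. Leave any green look-alike of the part that bears pen_mid alone.

How it is judged:
By the outcome, as a careful person would: the job done as asked, in the order asked, and still so for the second after the job is handed in, with the robot touching nothing.
It also fails if it takes over 107 s, if anything falls off the work surface, if the arm or the gripper's body presses on something with over 40 N, if the wrist force passes 120 N, or if a joint passes its speed limit or range.

## Robot

A 6-joint arm with a two-finger parallel gripper is mounted at the origin on a cart in front of the work surface, level with it; the furniture and walls round the work are solid. World frame = base frame: x ahead of the robot, y to its left, z up, the work surface at z = 0. Lengths are in m, angles in rad, forces in N, time in s.
With the tool pointing down it reaches from about 0.4 to 0.825 m from the base axis. Payload 7 kg.
Tool frame: the origin (TCP) lies between the finger pads; the fingertips stand 19 mm ahead of it and the grasp point (between the pads) is the TCP; z points along the fingers, x is the direction in which the jaws open and shut, and the axes are right-handed (so a half turn about z gives the same grasp; the last joint's range is limited). The gripper opens to 85 mm and grips with 20 to 120 N. Pads are 22 mm wide; open, the fingers measure 114 mm over their backs; the gripper's body (76 mm by 85 mm) begins 54 mm behind the grasp point. The pads swing forward as they close: fully open they stand 13 mm farther back than shut.
Start: joints at [1.523, 0.359, 0.012, 0, -1.224, -0.288], TCP at [0.222, 0.637, 0.25] pointing down, gripper open.
Joint ranges: [-3.07, 3.07], [-1.43, 2.12], [-1.02, 1.25], [-3.03, 1.67], [-3.05, -0], [-3.03, 3.03]. Speed limits (rad/s): [2.39, 2.39, 3.01, 3.14, 3.14, 3.14].

## Interface

Orientations are given as a 3x3 rotation matrix whose columns are the frame's x, y, z axes.
In Python, from workcell import ctrl, optics gives the robot as it stands.
- The arm moves only by the tool drive_tool, never from a script. Its argument "plan" is a list of rows, each an object with "slide": the shift along the tool's x, y, z in mm, a list of three; "angular": the turn, a rotation vector about the tool's x, y, z in degrees, a list of three. A call has 1 to 10 rows; each row is the pose to reach, as a shift and turn from the pose measured when the call began, along the tool's axes at that moment; what a row does not reach only later rows make up. A row lasts 1/8 s, in which the tool goes at most 62.5 mm and 10.7 degrees, less where a joint would pass 70% of its speed; a pose out of reach is approached as far as the arm can. A call with a gripper value outside its range is refused whole. "grip" is the closure, from 0 (fully open) to 1 (shut), set as the call begins (left out, the last holds). The fingers move at their own pace and stop on an object; "squeeze" is the grip in N (left out, the last holds). Time passes only in rows, so rows that repeat a pose let the fingers close. It gives the time, the measured TCP pose, the force and the opening at its end, in the units of the state.
- ctrl.get_obs(): the state, without advancing time (a new reading comes with each control period).
- optics.grab_frame(name): name is "side" or "top" or "wrist"; returns a dict with "image" (420x560x3 uint8, blue, green, red), "mtx" (3x3 intrinsics, pixels), "k1" (the pictures are not rectified: a ray, as slopes to the right and down, at radius r is drawn at 1 + k1 r^2 times it, then the intrinsics apply), "extrinsics" (4x4, takes a point from camera to world coordinates); the wrist camera has in their place "mount" (4x4, takes a point from camera to tool coordinates, whose origin is the TCP and whose axes are the tool frame's). Camera axes: x right, y down, z forward; pixel columns grow to the right and rows downward; lengths in m; the calibration is good to about 2 mm. A picture is of the moment at which its call begins: read the wrist's pose just before it. There is no depth.
- ctrl.close_job(): hands the job in, once; it reports no verdict.
Trained networks look in the newest picture that a camera, given by its name, has taken for a name from the list of things; names that differ only in an ending like _2 or _b are one class to them, and where a whole thing is asked for, a point or a joint stands for the part that bears it (a point fixed in the world has none). Each returns a list of dicts, best first, with "conf" (0 to 1); they miss things now and then, are a little off and sometimes report something else, mostly with a low value. They report only what shows in the picture. A call takes as long as a camera call. They do not tell look-alikes from the thing itself.
- optics.spot_in(camera, thing): "box" ([left, top, width, height] in pixels, round what is visible of it).
- optics.landmark_of(camera, thing): "point" ([column, row] in pixels: a listed point, or the origin of a listed thing).
The state is a dict: "time": time; "joints": joint angles; "qd": joint speeds; "joint_torque": joint torques, N m; "tool_pos": TCP position; "eef_rot": TCP orientation; "wrist_force": force on the tool from outside, world axes, zero at the start; "moment": the same for the moment, N m; "width": opening from 0.0 (shut) to 1.0 (fully open).
Only numpy, scipy, OpenCV 4.12 (cv2) and the standard library are available. Lean on these libraries where they do the work, as an engineer would, in place of code of your own. Each camera call takes 0.05 s, during which the arm holds its last target.

## Working session

There is one attempt and no reset: what is moved stays moved. The work goes in short steps, Python scripts to look and compute and a tool call to move; the robot and the scene stay as the last step left them, time stands still between calls to the robot, and variables do not carry over. Pictures are saved under pics/ and viewed, and the job is handed in when it is done.

Besides the shell and the picture viewer there is one more tool, called after "Emit:" as name([rows], argument=value, ...), one row to a line, values as JSON. drive_tool: Moves the arm, as the interface text tells. Its arguments: {"type":"object","properties":{"plan":{"type":"array","items":{"type":"object","properties":{"slide":{"type":"array","items":{"type":"number"}},"angular":{"type":"array","items":{"type":"number"}}}}},"grip":{"type":"number"},"squeeze":{"type":"number"}},"required":["plan"]}

```bash
ls; mkdir -p pics; python3 - <<'E'
from workcell import ctrl, optics
import cv2
o=ctrl.get_obs();print(o)
for n in ["side","top","wrist"]:
    f=optics.grab_frame(n);cv2.imwrite(f"pics/a_{n}.png",f["image"])
    print(n,f["mtx"].tolist() if hasattr(f["mtx"],'tolist') else f["mtx"],f["k1"],f.get("extrinsics",f.get("mount")))
E
```

```text
pics
{'time': 0.0, 'joints': array([ 1.52308642e+00,  3.59395833e-01,  1.10355365e-02, -3.11653178e-04,
       -1.22409812e+00, -2.88059578e-01]), 'qd': array([-3.36026506e-04,  5.82933750e-05, -2.62138139e-04,  8.76904739e-04,
       -1.33088394e-03,  2.58888801e-03]), 'joint_torque': array([ 1.04235274e-03, -5.83326101e+01,  2.93405592e+01,  6.93661094e+00,
       -6.13525452e-03, -1.60642435e-05]), 'tool_pos': array([0.22232182, 0.63685371, 0.24935466]), 'eef_rot': array([[-3.29595678e-01, -9.44122106e-01, -3.72043356e-04],
       [-9.44120690e-01,  3.29595832e-01, -1.64620047e-03],
       [ 1.67683819e-03, -1.91326729e-04, -9.99998576e-01]]), 'wrist_force': array([0.07627569, 0.18389187, 0.80545844]), 'moment': array([ 0.02984682,  0.049835  , -0.09556426]), 'width': 1.0016422285827296}
side [[393.85820957687264, 0.0, 277.47168837013027], [0.0, 393.85820957687264, 205.43703148393635], [0.0, 0.0, 1.0]] 0.01942216441224677 [[ 0.9676022  -0.13935682  0.21053658  0.23012879]
 [-0.2514412  -0.45632141  0.85355029 -1.25068285]
 [-0.02287571 -0.87883471 -0.47657765  0.72271372]
 [ 0.          0.          0.          1.        ]]
top [[386.9349402760926, 0.0, 279.0629092438963], [0.0, 386.9349402760926, 208.3740627955425], [0.0, 0.0, 1.0]] -0.0436714771349153 [[ 0.02217994 -0.99837031  0.05258105  0.47279791]
 [-0.99967549 -0.0214884   0.01368102 -0.07548956]
 [-0.01252884 -0.05286743 -0.99852294  1.15026411]
 [ 0.          0.          0.          1.        ]]
wrist [[312.64350296904627, 0.0, 282.9008890216446], [0.0, 312.64350296904627, 205.9216443684145], [0.0, 0.0, 1.0]] 0.0018156662282481399 [[ 9.99999626e-01  8.60390470e-04  9.25295118e-05  4.47565736e-04]
 [-8.54567914e-04  9.65048223e-01  2.62070977e-01 -6.69648289e-02]
 [ 1.36187930e-04 -2.62070958e-01  9.65048597e-01 -1.24472837e-01]
 [ 0.00000000e+00  0.00000000e+00  0.00000000e+00  1.00000000e+00]]
```

View pics/a_side.png

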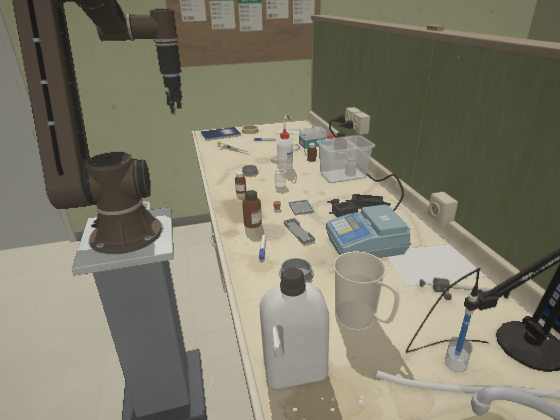

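View pics/a_top.png

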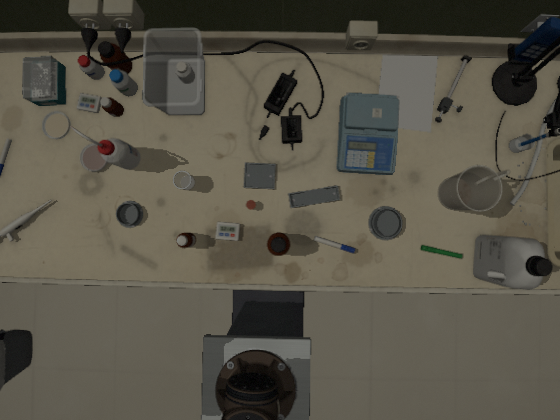

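```bash
python3 - <<'E'
from workcell import ctrl, optics
for c in ["top","side"]:
  for t in ["bottle_large","bottle_small","bench_timer","pen_mid","well_large","well_small","timer_tray","pen_tray","beaker","stopper_red"]:
    r=optics.spot_in(c,t); l=optics.landmark_of(c,t)
    print(c,t,[([round(v) for v in d["box"]],round(d["conf"],2)) for d in r][:4],[([round(float(v),1) for v in d["point"]],round(d["conf"],2)) for d in l][:4])
print(ctrl.get_obs()["time"])
E
```

```text
top bottle_large [([265, 230, 26, 25], 0.57)] [([278.5, 239.7], 0.7), ([336.6, 244.1], 0.35)]
top bottle_small [([176, 231, 19, 16], 0.56)] [([187.1, 238.0], 0.48)]
top bench_timer [([217, 222, 22, 18], 0.86)] [([229.5, 229.0], 0.85)]
top pen_mid [([316, 239, 41, 13], 0.8), ([421, 245, 40, 12], 0.75)] [([439.8, 247.3], 0.52), ([333.2, 245.9], 0.46), ([186.8, 180.9], 0.16)]
top well_large [([363, 207, 40, 34], 0.84), ([177, 231, 20, 19], 0.5)] [([379.8, 224.1], 0.82)]
top well_small [([116, 202, 28, 25], 0.62), ([270, 230, 21, 26], 0.17)] [([125.9, 214.0], 0.89)]
top timer_tray [([244, 162, 32, 28], 0.81), ([287, 189, 50, 19], 0.33), ([268, 231, 23, 24], 0.3)] [([258.6, 176.7], 0.66)]
top pen_tray [([289, 187, 49, 21], 0.82)] [([314.1, 198.2], 0.9)]
top beaker [([173, 170, 19, 21], 0.69)] [([278.9, 241.6], 0.6), ([186.5, 178.2], 0.53)]
top stopper_red [] [([249.6, 205.1], 0.39)]
side bottle_large [([241, 189, 19, 40], 0.89)] [([249.9, 224.8], 0.73)]
side bottle_small [([235, 170, 9, 26], 0.63)] [([242.7, 186.6], 0.77)]
side bench_timer [] []
side pen_mid [([258, 238, 7, 23], 0.6)] [([263.5, 250.8], 0.53)]
side well_large [([281, 259, 26, 20], 0.88), ([244, 191, 15, 36], 0.54)] [([299.4, 277.2], 0.56)]
side well_small [([246, 165, 13, 10], 0.51)] [([249.7, 170.9], 0.53)]
side timer_tray [([289, 202, 26, 15], 0.84)] [([301.2, 209.5], 0.62)]
side pen_tray [([284, 217, 30, 29], 0.73)] [([296.5, 230.7], 0.78)]
side beaker [([273, 170, 13, 22], 0.6)] [([278.3, 189.8], 0.63), ([238.7, 187.8], 0.26)]
side stopper_red [([274, 203, 8, 6], 0.44)] [([276.4, 208.5], 0.64)]
2.15
```

The top view shows the front row at about row 240: small bottle (186,240), timer (229,231), large bottle (279,243), white/blue pen (336,244). The holders are the small well (129,213), timer tray (260,176), pen tray (315,197) and large well (387,223). The look-alikes are the green pen (441,251), the bottles and timer at the back left (~(100,90)), and the dark pen at the far left (3,160). I'll confirm with an enlarged crop and triangulate.

```bash
cat > h.py <<'E'
import numpy as np, cv2
from workcell import ctrl, optics
def ray(f,p,T=None):
    T=f["extrinsics"] if T is None else T
    T=np.array(T)
    u=cv2.undistortPoints(np.array([[p]],float),np.array(f["mtx"]),np.array([f["k1"],0,0,0,0.]))[0,0]
    d=T[:3,:3]@np.array([u[0],u[1],1.]);return T[:3,3],d
def onz(f,p,z,T=None):
    o,d=ray(f,p,T);return o+d*(z-o[2])/d[2]
def tri(rs):
    A=np.zeros((3,3));b=np.zeros(3)
    for o,d in rs:
        d=d/np.linalg.norm(d);P=np.eye(3)-np.outer(d,d);A+=P;b+=P@o
    x=np.linalg.solve(A,b)
    e=[np.linalg.norm((np.eye(3)-np.outer(d,d)/(d@d))@(x-o)) for o,d in rs]
    return x,max(e)
def wT(f,o):
    T=np.eye(4);T[:3,:3]=o["eef_rot"];T[:3,3]=o["tool_pos"];return T@np.array(f["mount"])
def proj(f,X,T=None):
    T=np.array(f["extrinsics"] if T is None else T);Ti=np.linalg.inv(T)
    return cv2.projectPoints(np.array([X],float),cv2.Rodrigues(Ti[:3,:3])[0],Ti[:3,3],np.array(f["mtx"]),np.array([f["k1"],0,0,0,0.]))[0][0,0]
def wrist(name):
    o=ctrl.get_obs();f=optics.grab_frame("wrist");cv2.imwrite(f"pics/{name}.png",f["image"])
    T=wT(f,o);np.savez(f"pics/{name}.npz",T=T,mtx=f["mtx"],k1=f["k1"]);return f,T,o
E
python3 - <<'E'
from h import *
ft=optics.grab_frame("top");fs=optics.grab_frame("side")
for n,p,q,z in [("bl",(278.5,239.7),(249.9,224.8),0),("bs",(187.1,238),(242.7,186.6),0),("pen",(335.5,244.5),(263,250.3),.009),("wl",(385,223),(299.4,277.2),0.004),("ws",(128,213.5),(249.7,170.9),.004),("tt",(259.5,176.3),(301.2,209.5),.004),("pt",(314.8,197.7),(297.5,230.7),.004),("timer",(229,231),None,.016),("beak",(186.5,179),(278.6,189),0),("stop",(250,205),(276.4,208.5),0)]:
    print(n,np.round(onz(ft,p,z),3), *( [np.round(onz(fs,q,z),3),np.round(tri([ray(ft,p),ray(fs,q)])[0],3)] if q else []))
a=cv2.resize(ft["image"][150:280,100:470],None,fx=2.16,fy=2.16,interpolation=cv2.INTER_CUBIC);cv2.imwrite("pics/crop.png",a)
E
```

```text
bl [ 0.44 -0.06  0.  ] [ 0.42  -0.067  0.   ] [ 0.431 -0.058 -0.007]
bs [0.439 0.213 0.   ] [0.45  0.249 0.   ] [0.442 0.207 0.021]
pen [ 0.43  -0.228  0.009] [ 0.427 -0.246  0.009] [ 0.43  -0.23  -0.002]
wl [ 0.497 -0.374  0.004] [ 0.499 -0.398  0.004] [ 0.501 -0.379 -0.011]
ws [0.508 0.393 0.004] [0.509 0.395 0.004] [0.508 0.392 0.005]
tt [0.628 0.001 0.004] [ 0.625 -0.02   0.004] [ 0.63   0.001 -0.009]
pt [ 0.567 -0.165  0.004] [ 0.568 -0.159  0.004] [ 0.566 -0.165  0.008]
timer [0.463 0.085 0.016]
beak [0.616 0.22  0.   ] [0.59  0.182 0.   ] [ 0.61   0.228 -0.024]
stop [0.542 0.027 0.   ] [0.539 0.021 0.   ] [ 0.541  0.028 -0.004]
```

View pics/crop.png

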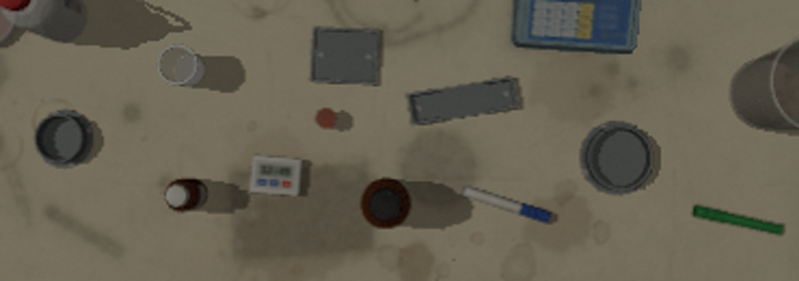

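```bash
cat >> h.py <<'E'
from scipy.spatial.transform import Rotation as Ro
def to(P,yaw=270,o=None):
    """shift/turn in tool axes from the pose now to TCP P, pointing down, x axis at yaw deg"""
    o=o or ctrl.get_obs();R=o["eef_rot"];a=np.radians(yaw)
    Rt=np.array([[np.cos(a),np.sin(a),0],[np.sin(a),-np.cos(a),0],[0,0,-1]])
    return np.round(R.T@(np.array(P)-o["tool_pos"])*1000,1),np.round(Ro.from_matrix(R.T@Rt).as_rotvec(degrees=True),2)
E
python3 -c "
from h import *
print(to((.47,.30,.32)))"
```

```text
(array([ 236.9, -344.9,  -69.7]), array([  0.  ,  -0.  , -19.24]))
```

Emit:
drive_tool([
  {"slide": [50, -55, -35], "angular": [0, 0, -3]},
  {"slide": [90, -105, -70], "angular": [0, 0, -8]},
  {"slide": [125, -155, -70], "angular": [0, 0, -13]},
  {"slide": [160, -215, -70], "angular": [0, 0, -19.2]},
  {"slide": [195, -265, -70], "angular": [0, 0, -19.2]},
  {"slide": [225, -315, -70], "angular": [0, 0, -19.2]},
  {"slide": [237, -345, -70], "angular": [0, 0, -19.2]},
  {"slide": [237, -345, -70], "angular": [0, 0, -19.2]},
  {"slide": [237, -345, -70], "angular": [0, 0, -19.2]},
], grip=0)

```text
time: 3.38
tool_pos: [0.4702, 0.2996, 0.3203]
eef_rot: [[-0.002, -1.0, -0.0], [-1.0, 0.002, 0.0], [-0.0, 0.0, -1.0]]
wrist_force: [-0.4, 0.6, 0.6]
width: 1.002
```

```bash
python3 - <<'E'
from h import *
f,T,o=wrist("w1")
print(o["tool_pos"],o["time"],np.abs(o["qd"]).max())
print(to((.47,0,.32)))
for t in ["bottle_small","well_small","bench_timer","timer_tray"]:
    for d in optics.landmark_of("wrist",t)[:2]: print(t,d["conf"],np.round(d["point"],1),np.round(onz(f,d["point"],0,T),4))
E
```

```text
[0.47017923 0.29958173 0.3203021 ] 3.375 0.030776222370853493
(array([ 3.002e+02, -4.000e-01,  2.000e-01]), array([ 0.  ,  0.01, -0.04]))
bottle_small 0.6 [344.4 194.7] [0.4331 0.2092 0.    ]
bottle_small 0.39 [217.7 144.5] [0.5053 0.3902 0.    ]
well_small 0.66 [217.  145.3] [0.5042 0.3912 0.    ]
bench_timer 0.58 [431.3 172. ] [0.4663 0.0866 0.    ]
timer_tray 0.32 [430.5 172.6] [0.4654 0.0876 0.    ]
```

View pics/w1.png

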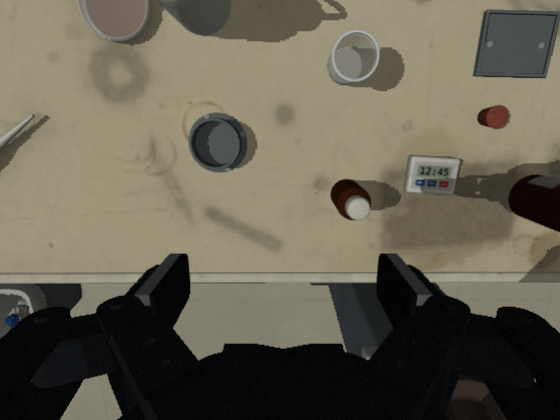

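The wrist view shows the small well at (218,141), the small bottle at (350,198), the timer at (433,175), the timer tray at (515,44), the beaker and the stopper. I'm moving on for a second baseline.

Emit:
drive_tool([
  {"slide": [60, 0, 0]},
  {"slide": [120, 0, 0]},
  {"slide": [180, 0, 0]},
  {"slide": [240, 0, 0]},
  {"slide": [280, 0, 0]},
  {"slide": [300, 0, 0]},
  {"slide": [300, 0, 0]},
  {"slide": [300, 0, 0]},
])

```text
validation failed for argument at $.pl...
```

```bash
python3 - <<'E'
from h import *
f,T,o=wrist("w2")
print(o["tool_pos"],o["time"],np.abs(o["qd"]).max())
print(to((.47,-0.25,.32)))
E
```

```text
[0.46942322 0.30079822 0.32033437] 3.625 0.0028514586549566777
(array([5.507e+02, 1.000e-01, 3.000e-01]), array([-0.  ,  0.  ,  0.06]))
```

View pics/w2.png

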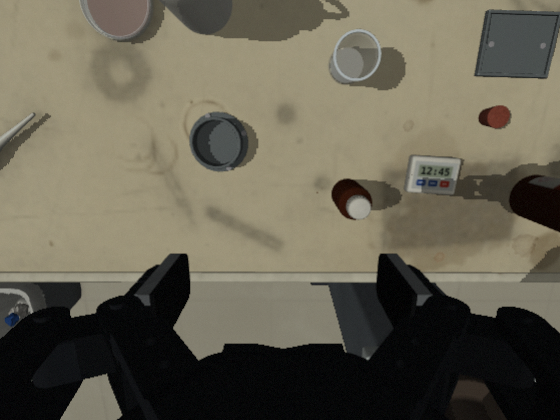

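Emit:
drive_tool([
  {"slide": [60, 0, 0]},
  {"slide": [120, 0, 0]},
  {"slide": [180, 0, 0]},
  {"slide": [230, 0, 0]},
  {"slide": [250, 0, 0]},
  {"slide": [250, 0, 0]},
  {"slide": [250, 0, 0]},
])

```text
validation failed for argument at $.pl...
```

```bash
python3 - <<'E'
from h import *
f,T,o=wrist("w3")
print(o["tool_pos"],o["time"],np.abs(o["qd"]).max())
E
```

```text
[0.46948467 0.3006922  0.32033816] 3.675 0.003710711615853094
```

View pics/w3.png

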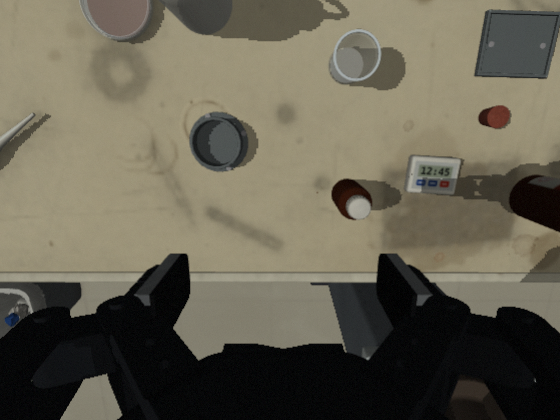

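Both move calls were refused, and the missing "angular" looks like the cause, so these two views are the same as the first. I'll repeat the moves with it included.

Emit:
drive_tool([
  {"slide": [60, 0, 0], "angular": [0, 0, 0]},
  {"slide": [120, 0, 0], "angular": [0, 0, 0]},
  {"slide": [180, 0, 0], "angular": [0, 0, 0]},
  {"slide": [240, 0, 0], "angular": [0, 0, 0]},
  {"slide": [280, 0, 0], "angular": [0, 0, 0]},
  {"slide": [300, 0, 0], "angular": [0, 0, 0]},
  {"slide": [300, 0, 0], "angular": [0, 0, 0]},
  {"slide": [300, 0, 0], "angular": [0, 0, 0]},
])

```text
time: 4.72
tool_pos: [0.4699, 0.0011, 0.3204]
eef_rot: [[0.001, -1.0, 0.0], [-1.0, -0.001, 0.0], [-0.0, -0.0, -1.0]]
wrist_force: [0.0, -0.2, -0.3]
width: 1.001
```

```bash
python3 - <<'E'
from h import *
f,T,o=wrist("w4")
print(o["tool_pos"],o["time"],np.abs(o["qd"]).max())
E
```

```text
[0.46986547 0.00110739 0.32036835] 4.725 0.01115996341258581
```

View pics/w4.png

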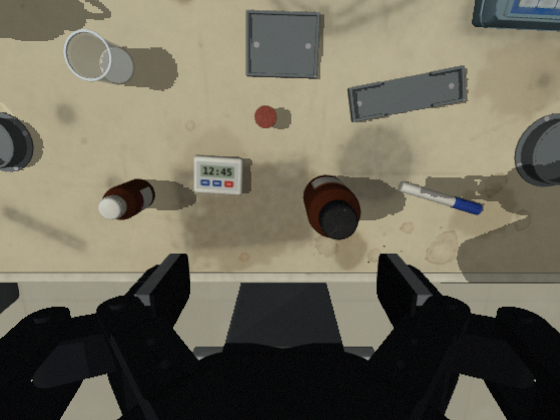

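Emit:
drive_tool([
  {"slide": [60, 0, 0], "angular": [0, 0, 0]},
  {"slide": [120, 0, 0], "angular": [0, 0, 0]},
  {"slide": [180, 0, 0], "angular": [0, 0, 0]},
  {"slide": [230, 0, 0], "angular": [0, 0, 0]},
  {"slide": [250, 0, 0], "angular": [0, 0, 0]},
  {"slide": [250, 0, 0], "angular": [0, 0, 0]},
  {"slide": [250, 0, 0], "angular": [0, 0, 0]},
])

```text
time: 5.65
tool_pos: [0.4706, -0.2478, 0.3201]
eef_rot: [[0.002, -1.0, -0.0], [-1.0, -0.002, 0.0], [-0.0, 0.0, -1.0]]
wrist_force: [0.7, 1.1, -0.8]
width: 0.999
```

```bash
python3 - <<'E'
from h import *
f,T,o=wrist("w5")
print(o["tool_pos"],o["time"],np.abs(o["qd"]).max())
E
```

```text
[ 0.47057231 -0.24778364  0.32012637] 5.65 0.01082582665487215
```

View pics/w5.png

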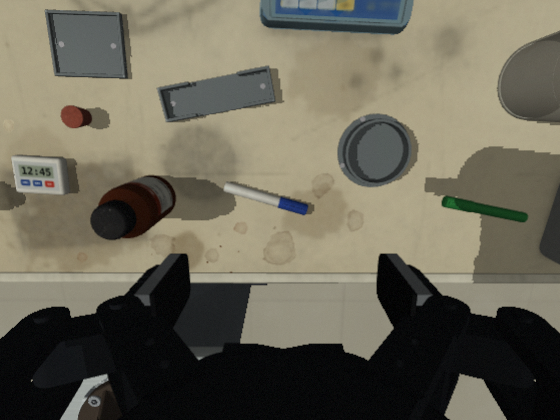

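w4 shows the timer at (218,174), large bottle cap (339,219), stopper (265,117), timer tray (283,44), pen tray (408,94) and pen (441,198). w5 shows the large well at (377,149), the pen (266,198) and the green pen (484,209), which I leave alone. The large bottle is the only big black-capped one at the front. I'll enlarge for exact corners.

```bash
python3 - <<'E'
import cv2,numpy as np
def c(n,x0,y0,x1,y1,s):
    im=cv2.imread(f"pics/{n}.png")[y0:y1,x0:x1];im=cv2.resize(im,None,fx=s,fy=s,interpolation=cv2.INTER_CUBIC)
    for k in range((x0+19)//20*20,x1,20): cv2.line(im,((k-x0)*s,0),((k-x0)*s,6),(0,0,255),1);cv2.putText(im,str(k),((k-x0)*s+1,16),0,.35,(0,0,255))
    for k in range((y0+19)//20*20,y1,20): cv2.line(im,(0,(k-y0)*s),(6,(k-y0)*s),(0,0,255),1);cv2.putText(im,str(k),(8,(k-y0)*s+4),0,.35,(0,0,255))
    return im
def pad(ims):
    h=max(i.shape[0] for i in ims);return np.hstack([cv2.copyMakeBorder(i,0,h-i.shape[0],0,4,0) for i in ims])
cv2.imwrite("pics/c1.png",pad([c("w5",80,165,240,250,4)]))
cv2.imwrite("pics/c2.png",pad([c("w5",325,100,425,200,4),c("w1",180,100,260,180,4)]))
cv2.imwrite("pics/c3.png",pad([c("w4",180,145,260,205,5),c("w4",240,5,325,85,4)]))
cv2.imwrite("pics/c4.png",pad([c("w5",150,55,320,220,4)]))
E
```

```text
(no output)
```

View pics/c1.png

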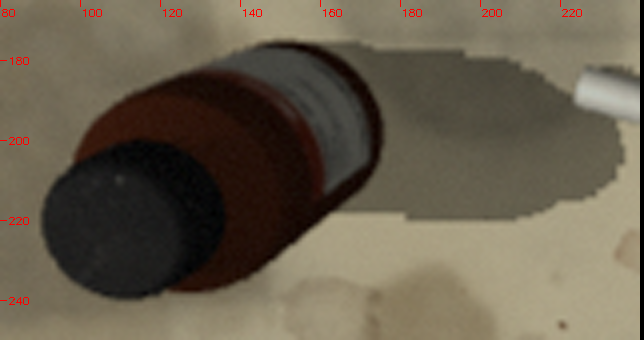

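View pics/c2.png

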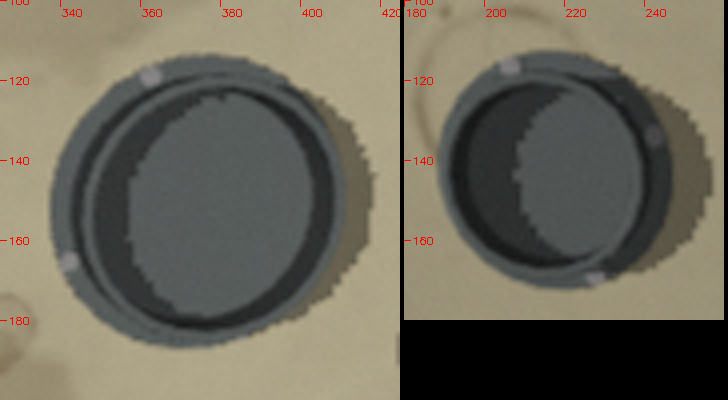

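View pics/c3.png

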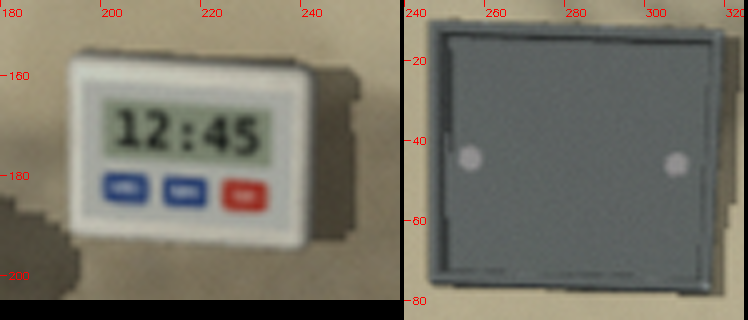

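View pics/c4.png

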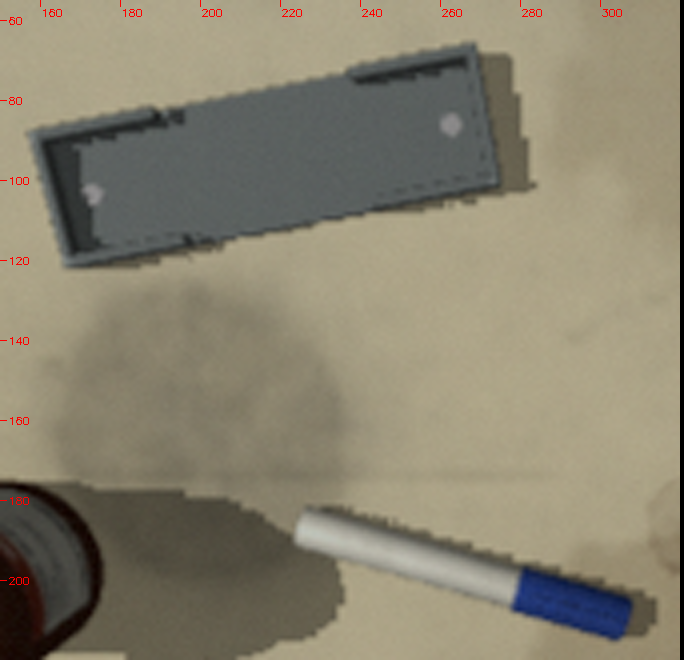

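```bash
cat > m.py <<'E'
from h import *
def ld(n):
    d=np.load(f"pics/{n}.npz");return {"mtx":d["mtx"],"k1":float(d["k1"])},d["T"]
def P(n,p,z): f,T=ld(n);return onz(f,p,z,T)
def R(n,p): f,T=ld(n);return ray(f,p,T)
E
python3 - <<'E'
from m import *
def show(n,p,z): print(n,p,z,np.round(P(n,p,z)[:2],4))
print("bl cap");show("w4",(339,219),.125);show("w5",(108.7,220),.125);print(np.round(tri([R("w4",(339,219)),R("w5",(108.7,220))]),4) if 0 else tri([R("w4",(339,219)),R("w5",(108.7,220))]))
print("bs cap");show("w1",(357,208),.085);show("w4",(112,207),.085);print(tri([R("w1",(357,208)),R("w4",(112,207))]))
print("wl rim");show("w5",(347,151),.025);show("w5",(406,151),.025);show("w5",(376,121.5),.025);show("w5",(376,182.5),.025)
print("wl foot");show("w5",(337.5,150),.002);show("w5",(372,113.5),.002);show("w5",(372,186.7),.001)
print("ws rim out");show("w1",(189,143),.025);show("w1",(239.5,143),.025);show("w1",(214,117),.025);show("w1",(214,170),.025)
print("ws foot");show("w1",(218,112.5),.002);show("w1",(218,172),.002);show("w1",(247,145),.002)
print("timer")
c=[]
for p in [(194,156),(242,158.5),(241,194),(193,191)]: c.append(P("w4",p,.016)[:2])
c=np.array(c);print(c,c.mean(0),np.linalg.norm(np.roll(c,-1,0)-c,axis=1),np.degrees(np.arctan2(*(c[1]-c[0])[::-1])),np.degrees(np.arctan2(*(c[2]-c[3])[::-1])))
print("tray")
c=[]
for p in [(247.5,11),(319.5,13),(317,78),(247.3,76)]: c.append(P("w4",p,.008)[:2])
c=np.array(c);print(c,c.mean(0),np.linalg.norm(np.roll(c,-1,0)-c,axis=1),np.degrees(np.arctan2(*(c[1]-c[0])[::-1])),np.degrees(np.arctan2(*(c[2]-c[3])[::-1])))
print("pentray")
c=[]
for p in [(158,88),(268.5,66.5),(275,100.5),(167,121.5)]: c.append(P("w5",p,.014)[:2])
c=np.array(c);print(c,c.mean(0),np.linalg.norm(np.roll(c,-1,0)-c,axis=1),np.degrees(np.arctan2(*(c[1]-c[0])[::-1])),np.degrees(np.arctan2(*(c[2]-c[3])[::-1])))
print("pen")
a=P("w5",(226,187),.009);b=P("w5",(306,210),.009);print(a,b,(a+b)/2,np.linalg.norm(a-b),np.degrees(np.arctan2(*(b-a)[1::-1])))
E
```

```text
bl cap
w4 (339, 219) 0.125 [ 0.4354 -0.0597]
w5 (108.7, 220) 0.125 [ 0.4342 -0.0618]
(array([ 0.4339803 , -0.06028995,  0.12230939]), np.float64(0.0005725793652370993))
bs cap
w1 (357, 208) 0.085 [0.4366 0.2105]
w4 (112, 207) 0.085 [0.4372 0.2043]
(array([0.43483449, 0.20865502, 0.07748316]), np.float64(0.0003172959208388828))
wl rim
w5 (347, 151) 0.025 [ 0.4992 -0.3333]
w5 (406, 151) 0.025 [ 0.4994 -0.4116]
w5 (376, 121.5) 0.025 [ 0.5371 -0.3687]
w5 (376, 182.5) 0.025 [ 0.4569 -0.3753]
wl foot
w5 (337.5, 150) 0.002 [ 0.4984 -0.3246]
w5 (372, 113.5) 0.002 [ 0.5475 -0.369 ]
w5 (372, 186.7) 0.001 [ 0.4461 -0.3772]
ws rim out
w1 (189, 143) 0.025 [0.5091 0.4228]
w1 (239.5, 143) 0.025 [0.509  0.3562]
w1 (214, 117) 0.025 [0.542  0.3879]
w1 (214, 170) 0.025 [0.4733 0.3919]
ws foot
w1 (218, 112.5) 0.002 [0.5482 0.387 ]
w1 (218, 172) 0.002 [0.4669 0.3915]
w1 (247, 145) 0.002 [0.5047 0.349 ]
timer
[[0.49047846 0.12163292]
 [0.48722626 0.05636368]
 [0.43752279 0.05937841]
 [0.44170214 0.12657673]] [0.46423241 0.09098793] [0.06535021 0.04979482 0.06732816 0.04902622] -92.85253819117005 -93.5588829187719
tray
[[ 0.66796253  0.04469686]
 [ 0.66593354 -0.04447982]
 [ 0.59085535 -0.04368718]
 [ 0.5931069   0.04704727]] [0.62946458 0.00089428] [0.08919975 0.07508238 0.09076239 0.07489253] -91.30340035128881 -91.42148895479414
pentray
[[ 0.57794601 -0.08635545]
 [ 0.60416176 -0.22957575]
 [ 0.56313551 -0.23771094]
 [ 0.53613484 -0.09405305]] [ 0.57034453 -0.1619238 ] [0.14559986 0.04182505 0.14617327 0.04251385] -79.62712768812484 -79.35537309917994
pen
[ 0.44658483 -0.16760195  0.009     ] [ 0.41300638 -0.28200486  0.009     ] [ 0.4297956  -0.22480341  0.009     ] 0.1192289249174434 -106.35751937398152
```

```bash
python3 -c "
from h import *
print(to((.435,-.0605,.2)));print(to((.435,-.0605,.084)))"
```

```text
(array([-187.2,   35.1,  120.3]), array([-0.01,  0.02,  0.17]))
(array([-187.1,   35.1,  236.3]), array([-0.01,  0.02,  0.17]))
```

Emit:
drive_tool([
  {"slide": [-50, 10, 20], "angular": [0, 0, 0]},
  {"slide": [-105, 20, 40], "angular": [0, 0, 0]},
  {"slide": [-155, 30, 70], "angular": [0, 0, 0]},
  {"slide": [-185, 35, 105], "angular": [0, 0, 0]},
  {"slide": [-187, 35, 120], "angular": [0, 0, 0]},
  {"slide": [-187, 35, 120], "angular": [0, 0, 0]},
  {"slide": [-187, 35, 120], "angular": [0, 0, 0]},
])

```text
time: 6.58
tool_pos: [0.4356, -0.0603, 0.2012]
eef_rot: [[0.004, -1.0, 0.001], [-1.0, -0.004, 0.0], [-0.0, -0.001, -1.0]]
wrist_force: [-0.1, 0.6, 0.0]
width: 1.002
```

```bash
python3 - <<'E'
from h import *
f,T,o=wrist("w6")
print(o["tool_pos"],o["time"],to((.435,-.0605,.084)))
im=f["image"].copy()
for z,r in [(.125,.021),(.1,.032)]:
  for a in np.linspace(0,6.283,60):
    p=proj(f,(.435+r*np.cos(a),-.0605+r*np.sin(a),z),T);cv2.circle(im,tuple(int(round(v)) for v in p),0,(0,255,0),-1)
cv2.imwrite("pics/w6o.png",im)
E
```

```text
[ 0.43561873 -0.06031124  0.2012391 ] 6.575 (array([  0. ,   0.9, 117.3]), array([-0.1 ,  0.03,  0.19]))
```

View pics/w6o.png

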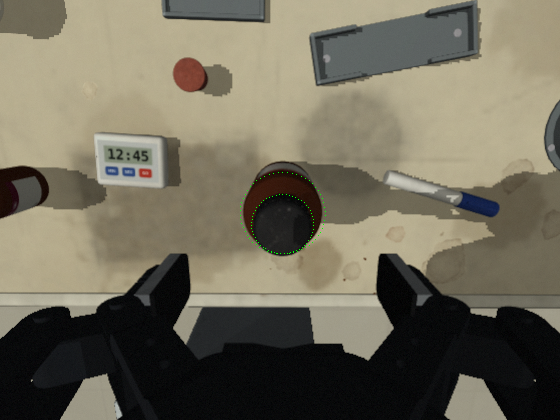

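The overlay sits on the bottle cap at (283,225), so I'll descend and grip.

Emit:
drive_tool([
  {"slide": [0, 1, 40], "angular": [0, 0, 0]},
  {"slide": [0, 1, 75], "angular": [0, 0, 0]},
  {"slide": [0, 1, 105], "angular": [0, 0, 0]},
  {"slide": [0, 1, 117], "angular": [0, 0, 0]},
  {"slide": [0, 1, 117], "angular": [0, 0, 0]},
  {"slide": [0, 1, 117], "angular": [0, 0, 0]},
])

```text
time: 7.38
tool_pos: [0.4358, -0.0603, 0.0854]
eef_rot: [[0.003, -1.0, 0.004], [-1.0, -0.003, 0.001], [-0.001, -0.004, -1.0]]
wrist_force: [1.2, -0.1, -0.2]
width: 0.999
```

Emit:
drive_tool([
  {"slide": [0, 0, 0], "angular": [0, 0, 0]},
  {"slide": [0, 0, 0], "angular": [0, 0, 0]},
  {"slide": [0, 0, 0], "angular": [0, 0, 0]},
  {"slide": [0, 0, 0], "angular": [0, 0, 0]},
  {"slide": [0, 0, 0], "angular": [0, 0, 0]},
  {"slide": [0, 0, 0], "angular": [0, 0, 0]},
], grip=1, squeeze=40)

```text
time: 8.12
tool_pos: [0.4368, -0.0601, 0.0867]
eef_rot: [[0.004, -1.0, 0.006], [-1.0, -0.004, 0.001], [-0.001, -0.006, -1.0]]
wrist_force: [-1.9, 1.8, 7.2]
width: 0.739
```

```bash
python3 - <<'E'
from h import *
o=ctrl.get_obs();print(o["tool_pos"],o["width"],o["wrist_force"],o["time"]);print(to((.435,-.0605,.145)),to((.498,-.3725,.145)),to((.498,-.3725,.089)))
E
```

```text
[ 0.43678093 -0.06006319  0.08668752] 0.7385900609101085 [-1.94093858  1.79192634  7.1603966 ] 8.125
(array([  0.4,   1.4, -58.3]), array([-0.34,  0.07,  0.22])) (array([312.6, -60.3, -58.4]), array([-0.34,  0.07,  0.22])) (array([312.7, -60. ,  -2.4]), array([-0.34,  0.07,  0.22]))
```

Emit:
drive_tool([
  {"slide": [0, 0, -20], "angular": [0, 0, 0]},
  {"slide": [0, 0, -45], "angular": [0, 0, 0]},
  {"slide": [0, 0, -65], "angular": [0, 0, 0]},
  {"slide": [40, -8, -70], "angular": [0, 0, 0]},
  {"slide": [90, -18, -70], "angular": [0, 0, 0]},
  {"slide": [145, -28, -70], "angular": [0, 0, 0]},
  {"slide": [200, -38, -70], "angular": [0, 0, 0]},
  {"slide": [250, -48, -70], "angular": [0, 0, 0]},
  {"slide": [290, -56, -70], "angular": [0, 0, 0]},
  {"slide": [312, -60, -70], "angular": [-0.3, 0, 0.2]},
])

```text
time: 9.38
tool_pos: [0.497, -0.3737, 0.1558]
eef_rot: [[-0.002, -1.0, -0.001], [-1.0, 0.002, 0.002], [-0.002, 0.001, -1.0]]
wrist_force: [1.2, 1.5, -3.8]
width: 0.739
```

Emit:
drive_tool([
  {"slide": [0, 0, 0], "angular": [0, 0, 0]},
  {"slide": [0, 0, 0], "angular": [0, 0, 0]},
])

```text
time: 9.62
tool_pos: [0.4963, -0.3732, 0.1552]
eef_rot: [[-0.002, -1.0, -0.002], [-1.0, 0.002, 0.003], [-0.003, 0.002, -1.0]]
wrist_force: [0.1, 0.4, -4.6]
width: 0.737
```

```bash
python3 - <<'E'
from h import *
f,T,o=wrist("w7")
print(o["tool_pos"],o["time"],o["width"],o["wrist_force"],np.abs(o["qd"]).max(),to((.498,-.3725,.0905)))
E
```

```text
[ 0.49626876 -0.37315203  0.15518322] 9.625 0.7365086382672746 [ 0.09351327  0.44532716 -4.64107816] 0.01419894109650127 (array([-0.2, -1.6, 65. ]), array([ 0.07,  0.16, -0.1 ]))
```

View pics/w7.png

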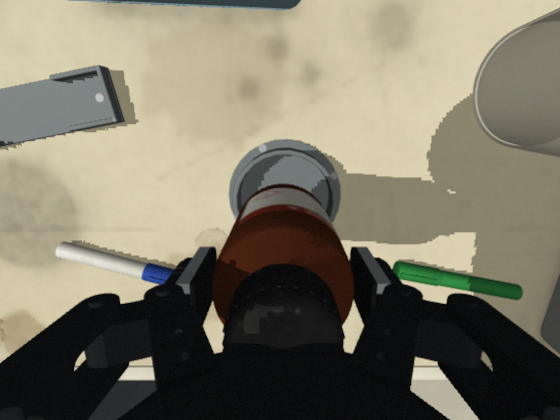

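The bottle is held upright with the well straight below it, centred at about (285,190), so I'll lower it in.

Emit:
drive_tool([
  {"slide": [0, -2, 20], "angular": [0, 0, 0]},
  {"slide": [0, -2, 38], "angular": [0, 0, 0]},
  {"slide": [0, -2, 50], "angular": [0, 0, 0]},
  {"slide": [0, -2, 58], "angular": [0, 0, 0]},
  {"slide": [0, -2, 63], "angular": [0, 0, 0]},
  {"slide": [0, -2, 64], "angular": [0, 0, 0]},
  {"slide": [0, -2, 64], "angular": [0, 0, 0]},
])

```text
time: 10.55
tool_pos: [0.4987, -0.3729, 0.0919]
eef_rot: [[-0.002, -1.0, -0.001], [-1.0, 0.002, 0.003], [-0.003, 0.001, -1.0]]
wrist_force: [-0.5, 0.4, -5.0]
width: 0.741
```

```bash
python3 - <<'E'
from h import *
o=ctrl.get_obs();print(o["tool_pos"],o["width"],o["wrist_force"],o["time"])
E
```

```text
[ 0.4986715  -0.37289375  0.09186577] 0.7410605365167856 [-0.53618811  0.36026125 -4.97418403] 10.55
```

Emit:
drive_tool([
  {"slide": [0, 0, 1], "angular": [0, 0, 0]},
  {"slide": [0, 0, 2], "angular": [0, 0, 0]},
  {"slide": [0, 0, 2], "angular": [0, 0, 0]},
])

```text
time: 10.92
tool_pos: [0.4989, -0.3731, 0.0909]
eef_rot: [[-0.001, -1.0, 0.0], [-1.0, 0.001, 0.002], [-0.002, -0.0, -1.0]]
wrist_force: [-2.4, 1.7, 3.6]
width: 0.74
```

Emit:
drive_tool([
  {"slide": [0, 0, 0], "angular": [0, 0, 0]},
  {"slide": [0, 0, 0], "angular": [0, 0, 0]},
  {"slide": [0, 0, 0], "angular": [0, 0, 0]},
  {"slide": [0, 0, 0], "angular": [0, 0, 0]},
  {"slide": [0, 0, -20], "angular": [0, 0, 0]},
  {"slide": [0, 0, -55], "angular": [0, 0, 0]},
  {"slide": [0, 0, -100], "angular": [0, 0, 0]},
  {"slide": [0, 0, -120], "angular": [0, 0, 0]},
  {"slide": [0, 0, -120], "angular": [0, 0, 0]},
], grip=0)

```text
time: 12.05
tool_pos: [0.4998, -0.3737, 0.2128]
eef_rot: [[-0.001, -1.0, 0.004], [-1.0, 0.001, 0.0], [-0.0, -0.004, -1.0]]
wrist_force: [0.0, 0.1, -0.7]
width: 0.994
```

```bash
python3 - <<'E'
from h import *
f,T,o=wrist("w8")
print(o["tool_pos"],o["time"],o["width"],o["wrist_force"],to((.437,.20,.20)))
E
```

```text
[ 0.49975554 -0.37371231  0.21283898] 12.05 0.9940329332613282 [ 0.03785627  0.10052884 -0.68108886] (array([-573.1,   62.9,   12.1]), array([-0.08,  0.1 , -0.09]))
```

View pics/w8.png

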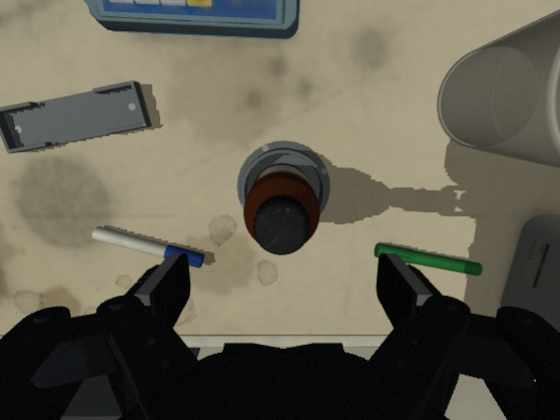

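The large bottle stands in its well with its cap at (283,225) and even rim around it. Next is the small bottle.

Emit:
drive_tool([
  {"slide": [-55, 6, 0], "angular": [0, 0, 0]},
  {"slide": [-115, 12, 0], "angular": [0, 0, 0]},
  {"slide": [-175, 19, 0], "angular": [0, 0, 0]},
  {"slide": [-235, 26, 0], "angular": [0, 0, 0]},
  {"slide": [-295, 33, 0], "angular": [0, 0, 0]},
  {"slide": [-355, 40, 0], "angular": [0, 0, 0]},
  {"slide": [-415, 46, 0], "angular": [0, 0, 0]},
  {"slide": [-475, 52, 0], "angular": [0, 0, 0]},
  {"slide": [-530, 58, 5], "angular": [0, 0, 0]},
  {"slide": [-575, 63, 12], "angular": [0, 0, 0]},
])

```text
time: 13.35
tool_pos: [0.4359, 0.2037, 0.199]
eef_rot: [[-0.0, -1.0, 0.0], [-1.0, 0.0, 0.001], [-0.001, -0.0, -1.0]]
wrist_force: [0.8, 0.4, 0.1]
width: 1.0
```

Emit:
drive_tool([
  {"slide": [0, 0, 0], "angular": [0, 0, 0]},
  {"slide": [0, 0, 0], "angular": [0, 0, 0]},
])

```text
time: 13.6
tool_pos: [0.4352, 0.2032, 0.1978]
eef_rot: [[0.0, -1.0, -0.001], [-1.0, -0.0, -0.001], [0.001, 0.001, -1.0]]
wrist_force: [-0.0, -0.5, -0.0]
width: 0.996
```

```bash
python3 - <<'E'
from h import *
f,T,o=wrist("w9")
print(o["tool_pos"],o["time"],to((.437,.2085,.06)),np.abs(o["qd"]).max())
im=f["image"].copy()
for z,r in [(.085,.0145),(.068,.022)]:
  for a in np.linspace(0,6.283,60):
    p=proj(f,(.437+r*np.cos(a),.2085+r*np.sin(a),z),T);cv2.circle(im,tuple(int(round(v)) for v in p),0,(0,255,0),-1)
cv2.imwrite("pics/w9o.png",im)
E
```

```text
[0.43522981 0.20324187 0.19784817] 13.6 (array([ -5.6,  -1.6, 138.2]), array([ 0.04, -0.01, -0.03])) 0.023292146329389824
```

View pics/w9o.png

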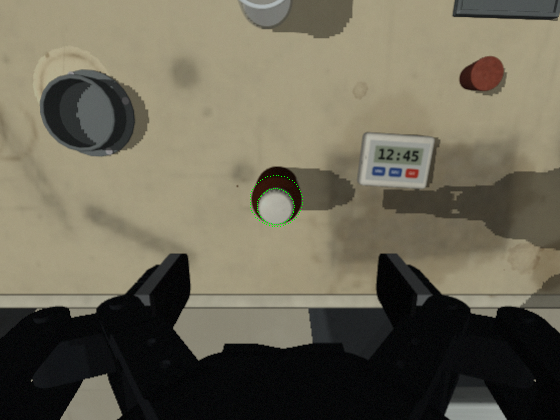

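The overlay matches the small bottle at (276,205). Its white cap and front position confirm it is the one meant.

Emit:
drive_tool([
  {"slide": [-5, -2, 45], "angular": [0, 0, 0]},
  {"slide": [-5.5, -2, 90], "angular": [0, 0, 0]},
  {"slide": [-5.5, -2, 125], "angular": [0, 0, 0]},
  {"slide": [-5.5, -2, 142], "angular": [0, 0, 0]},
  {"slide": [-5.5, -2, 146], "angular": [0, 0, 0]},
  {"slide": [-5.5, -2, 146], "angular": [0, 0, 0]},
  {"slide": [-5.5, -2, 146], "angular": [0, 0, 0]},
])

```text
time: 14.52
tool_pos: [0.438, 0.2086, 0.0532]
eef_rot: [[-0.001, -1.0, 0.0], [-1.0, 0.001, 0.001], [-0.001, -0.0, -1.0]]
wrist_force: [0.4, -0.4, 0.7]
width: 0.999
```

Emit:
drive_tool([
  {"slide": [0, 0, 0], "angular": [0, 0, 0]},
  {"slide": [0, 0, 0], "angular": [0, 0, 0]},
  {"slide": [0, 0, 0], "angular": [0, 0, 0]},
  {"slide": [0, 0, 0], "angular": [0, 0, 0]},
  {"slide": [0, 0, 0], "angular": [0, 0, 0]},
  {"slide": [0, 0, 0], "angular": [0, 0, 0]},
  {"slide": [0, 0, 0], "angular": [0, 0, 0]},
  {"slide": [0, 0, 0], "angular": [0, 0, 0]},
], grip=1, squeeze=30)

```text
time: 15.52
tool_pos: [0.4382, 0.2088, 0.0537]
eef_rot: [[-0.0, -1.0, 0.001], [-1.0, 0.0, 0.001], [-0.001, -0.001, -1.0]]
wrist_force: [-2.1, -0.4, 6.2]
width: 0.507
```

```bash
python3 - <<'E'
from h import *
o=ctrl.get_obs();print(o["tool_pos"],o["width"],o["wrist_force"],o["time"]);print(to((.508,.389,.12)))
E
```

```text
[0.43815273 0.20876609 0.05365117] 0.5069280063236181 [-2.08519573 -0.38172748  6.19248881] 15.525
(array([-180.4,  -69.8,  -66. ]), array([-0.05,  0.07, -0.03]))
```

Its width is 0.507 × 85 = 43 mm, which fits. Lift and carry.

Emit:
drive_tool([
  {"slide": [0, 0, -20], "angular": [0, 0, 0]},
  {"slide": [0, 0, -50], "angular": [0, 0, 0]},
  {"slide": [-35, -14, -66], "angular": [0, 0, 0]},
  {"slide": [-85, -33, -66], "angular": [0, 0, 0]},
  {"slide": [-135, -52, -66], "angular": [0, 0, 0]},
  {"slide": [-170, -66, -66], "angular": [0, 0, 0]},
  {"slide": [-180, -70, -66], "angular": [0, 0, 0]},
  {"slide": [-180, -70, -66], "angular": [0, 0, 0]},
  {"slide": [-180, -70, -66], "angular": [0, 0, 0]},
])

```text
time: 16.65
tool_pos: [0.5076, 0.3875, 0.1197]
eef_rot: [[-0.001, -1.0, 0.0], [-1.0, 0.001, 0.001], [-0.001, -0.0, -1.0]]
wrist_force: [0.5, -0.3, -1.5]
width: 0.508
```

```bash
python3 - <<'E'
from h import *
f,T,o=wrist("w10")
print(o["tool_pos"],o["time"],o["width"],o["wrist_force"],to((.508,.389,.0575)))
E
```

```text
[0.50762096 0.38751042 0.11974941] 16.65 0.5079776597118295 [ 0.49377712 -0.33807139 -1.49708987] (array([-1.4, -0.2, 62.6]), array([-0.04,  0.06, -0.06]))
```

View pics/w10.png

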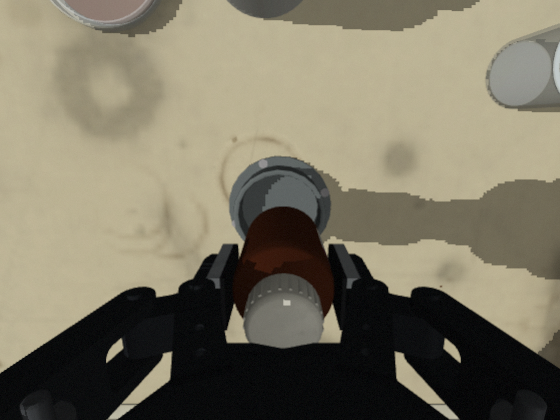

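Emit:
drive_tool([
  {"slide": [-1.5, 0, 20], "angular": [0, 0, 0]},
  {"slide": [-1.5, 0, 38], "angular": [0, 0, 0]},
  {"slide": [-1.5, 0, 50], "angular": [0, 0, 0]},
  {"slide": [-1.5, 0, 57], "angular": [0, 0, 0]},
  {"slide": [-1.5, 0, 61], "angular": [0, 0, 0]},
  {"slide": [-1.5, 0, 62], "angular": [0, 0, 0]},
  {"slide": [-1.5, 0, 62.5], "angular": [0, 0, 0]},
  {"slide": [-1.5, 0, 62.5], "angular": [0, 0, 0]},
])

```text
time: 17.7
tool_pos: [0.5079, 0.3893, 0.0579]
eef_rot: [[-0.001, -1.0, 0.001], [-1.0, 0.001, 0.001], [-0.001, -0.001, -1.0]]
wrist_force: [0.5, 0.2, -0.0]
width: 0.508
```

Emit:
drive_tool([
  {"slide": [0, 0, 0.5], "angular": [0, 0, 0]},
  {"slide": [0, 0, 0.5], "angular": [0, 0, 0]},
  {"slide": [0, 0, 0.5], "angular": [0, 0, 0]},
  {"slide": [0, 0, 0.5], "angular": [0, 0, 0]},
  {"slide": [0, 0, 0.5], "angular": [0, 0, 0]},
  {"slide": [0, 0, -20], "angular": [0, 0, 0]},
  {"slide": [0, 0, -55], "angular": [0, 0, 0]},
  {"slide": [0, 0, -100], "angular": [0, 0, 0]},
  {"slide": [0, 0, -120], "angular": [0, 0, 0]},
  {"slide": [0, 0, -120], "angular": [0, 0, 0]},
], grip=0)

```text
time: 18.95
tool_pos: [0.5085, 0.3898, 0.18]
eef_rot: [[-0.001, -1.0, 0.003], [-1.0, 0.001, 0.004], [-0.004, -0.003, -1.0]]
wrist_force: [-0.1, -0.6, -1.0]
width: 0.999
```

```bash
python3 - <<'E'
from h import *
f,T,o=wrist("w11")
print(o["tool_pos"],o["time"],o["width"],o["wrist_force"],to((.465,.09,.20),176.8))
M=np.array(f["mount"])
def tip(p,y=-.011):
    o,d=ray(f,p,M);return np.round((o+d*(y-o[1])/d[1])*1000,1)
for p in [(189,255),(379,255),(238,244),(330,244),(215,247),(351,247)]: print(p,tip(p))
a=cv2.imread("pics/w10.png")[220:340,180:380];b=f["image"][235:355,120:220];c=cv2.imread("pics/w7.png")[230:330,170:240]
ims=[cv2.resize(i,None,fx=s,fy=s,interpolation=cv2.INTER_CUBIC) for i,s in((a,2),(b,3),(c,3))]
h=max(i.shape[0] for i in ims);cv2.imwrite("pics/tips.png",np.hstack([cv2.copyMakeBorder(i,0,h-i.shape[0],0,4,0) for i in ims])[:, :900])
E
```

```text
[0.50845409 0.38984991 0.1799864 ] 18.95 0.9988629556461878 [-0.14324986 -0.58264536 -0.96734861] (array([299.2,  42.4, -22.5]), array([6.000e-02, 1.900e-01, 9.314e+01]))
(189, 255) [-39.8 -11.    0.1]
(379, 255) [ 42.2 -11.    0.2]
(238, 244) [-20.4 -11.   12.6]
(330, 244) [ 22.8 -11.   12.7]
(215, 247) [-30.5 -11.    9. ]
(351, 247) [ 31.9 -11.    9.1]
```

View pics/w11.png

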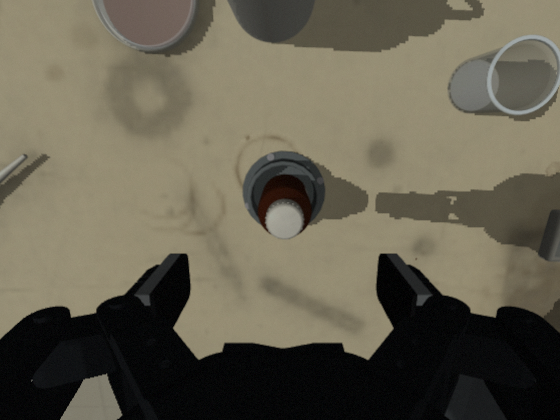

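View pics/tips.png

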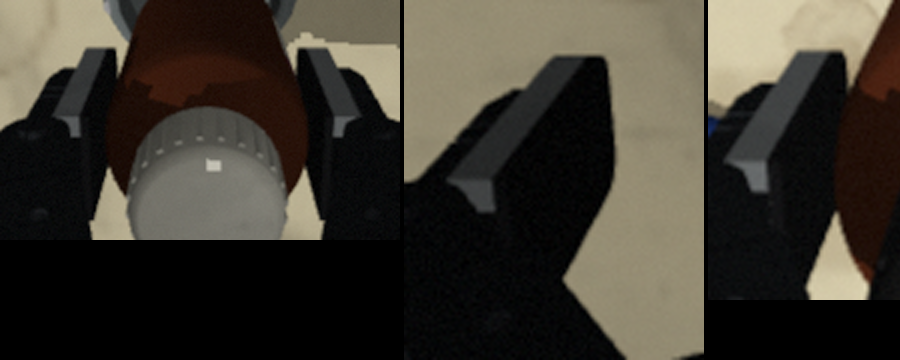

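The small bottle stands centred in its well, at (284,205). Now the timer: I'll turn the tool to about 176.8° yaw and hover.

Emit:
drive_tool([
  {"slide": [30, 4, -15], "angular": [0, 0, 8]},
  {"slide": [60, 8, -22], "angular": [0, 0, 18]},
  {"slide": [95, 13, -22], "angular": [0, 0, 28]},
  {"slide": [130, 18, -22], "angular": [0, 0, 38]},
  {"slide": [165, 23, -22], "angular": [0, 0, 48]},
  {"slide": [200, 28, -22], "angular": [0, 0, 58]},
  {"slide": [235, 33, -22], "angular": [0, 0, 68]},
  {"slide": [265, 38, -22], "angular": [0, 0, 78]},
  {"slide": [288, 41, -22], "angular": [0, 0, 87]},
  {"slide": [299, 42, -22], "angular": [0, 0, 93.1]},
])

```text
time: 20.25
tool_pos: [0.4644, 0.0888, 0.1982]
eef_rot: [[-0.998, 0.06, -0.0], [0.06, 0.998, 0.002], [0.001, 0.002, -1.0]]
wrist_force: [0.4, -0.2, 0.8]
width: 1.0
```

Emit:
drive_tool([
  {"slide": [0, 0, 0], "angular": [0, 0, 0]},
  {"slide": [0, 0, 0], "angular": [0, 0, 0]},
], grip=0.12)

```text
time: 20.5
tool_pos: [0.4642, 0.0888, 0.1975]
eef_rot: [[-0.998, 0.058, -0.002], [0.058, 0.998, 0.001], [0.002, 0.001, -1.0]]
wrist_force: [-0.1, -0.0, -0.3]
width: 0.882
```

```bash
python3 - <<'E'
from h import *
f,T,o=wrist("w12")
print(o["tool_pos"],o["time"],o["width"],to((.465,.09,.20),176.8),np.abs(o["qd"]).max())
im=f["image"];g=cv2.resize(im[60:300,140:420],None,fx=2.5,fy=2.5,interpolation=cv2.INTER_CUBIC);cv2.imwrite("pics/w12c.png",g)
E
```

```text
[0.46417556 0.0888377  0.19748739] 20.5 0.8822979895481754 (array([-0.6,  1. , -2.3]), array([ 0.07, -0.08, -0.15])) 0.008971096506822986
```

View pics/w12c.png

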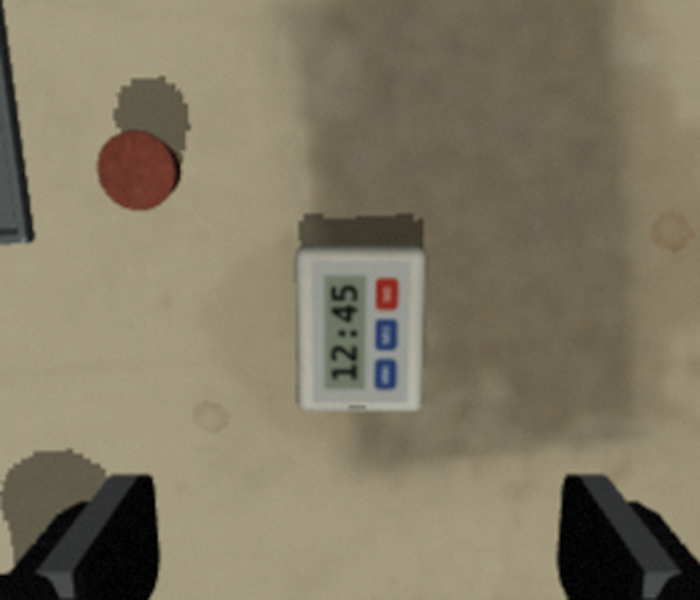

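```bash
python3 - <<'E'
from m import *
c=np.array([P("w12",p,.016)[:2] for p in [(259.6,159.4),(310,159.4),(308.4,224.2),(259.2,224)]])
print(c,c.mean(0),np.linalg.norm(np.roll(c,-1,0)-c,axis=1))
for i,j in((2,1),(3,0),(0,1),(3,2)): print(np.degrees(np.arctan2(*(c[j]-c[i])[::-1])))
# height check: timer corners in w4 vs w12
for p,q in [((194,156),(259.2,224)),((242,158.5),(259.6,159.4)),((241,194),(310,159.4)),((193,191),(308.4,224.2))]: print(np.round(tri([R("w4",p),R("w12",q)])[0],4))
print(to((*c.mean(0),.0215),176.8))
E
```

```text
[[0.48531182 0.0570393 ]
 [0.43627554 0.05987777]
 [0.44023711 0.12629125]
 [0.49084072 0.12312705]] [0.4631663  0.09158384] [0.04911836 0.06653153 0.05070244 0.06631861]
-93.41365384597216
-94.78222719526941
176.6871280385795
176.42199375083914
[0.4907 0.1214 0.0192]
[0.4861 0.0579 0.006 ]
[0.4356 0.0607 0.0075]
[0.4396 0.1294 0.0068]
(array([  1.1,   2.2, 176.2]), array([ 0.07, -0.08, -0.15]))
```

Emit:
drive_tool([
  {"slide": [1, 2.3, 50], "angular": [0, 0, 0]},
  {"slide": [1, 2.3, 100], "angular": [0, 0, 0]},
  {"slide": [1, 2.3, 140], "angular": [0, 0, 0]},
  {"slide": [1, 2.3, 162], "angular": [0, 0, 0]},
  {"slide": [1, 2.3, 172], "angular": [0, 0, 0]},
  {"slide": [1, 2.3, 176], "angular": [0, 0, 0]},
  {"slide": [1, 2.3, 176], "angular": [0, 0, 0]},
])

```text
time: 21.42
tool_pos: [0.4636, 0.092, 0.0221]
eef_rot: [[-0.998, 0.058, -0.001], [0.058, 0.998, 0.002], [0.001, 0.002, -1.0]]
wrist_force: [0.7, 0.6, 0.5]
width: 0.878
```

Emit:
drive_tool([
  {"slide": [0, 0, 0], "angular": [0, 0, 0]},
  {"slide": [0, 0, 0], "angular": [0, 0, 0]},
  {"slide": [0, 0, 0], "angular": [0, 0, 0]},
  {"slide": [0, 0, 0], "angular": [0, 0, 0]},
  {"slide": [0, 0, 0], "angular": [0, 0, 0]},
  {"slide": [0, 0, 0], "angular": [0, 0, 0]},
], grip=1, squeeze=25)

```text
time: 22.18
tool_pos: [0.4642, 0.0924, 0.0232]
eef_rot: [[-0.998, 0.057, 0.001], [0.057, 0.998, 0.003], [-0.001, 0.003, -1.0]]
wrist_force: [-1.5, 0.4, 5.1]
width: 0.606
```

```bash
python3 - <<'E'
from h import *
o=ctrl.get_obs();print(o["tool_pos"],o["width"],o["wrist_force"],o["time"]);print(to((.54,.06,.09),178.65),to((.63,.0,.09),178.65))
E
```

```text
[0.46424274 0.09237271 0.02315261] 0.6064362545163526 [-1.50155256  0.41160633  5.14492681] 22.175
(array([-77.6, -27.8, -66.9]), array([ 0.16,  0.06, -1.94])) (array([-170.9,  -82.5,  -66.9]), array([ 0.16,  0.06, -1.94]))
```

Emit:
drive_tool([
  {"slide": [0, 0, -15], "angular": [0, 0, 0]},
  {"slide": [0, 0, -45], "angular": [0, 0, 0]},
  {"slide": [-20, -10, -67], "angular": [0, 0, -0.5]},
  {"slide": [-60, -28, -67], "angular": [0, 0, -1]},
  {"slide": [-105, -50, -67], "angular": [0, 0, -1.9]},
  {"slide": [-145, -70, -67], "angular": [0, 0, -1.9]},
  {"slide": [-166, -80, -67], "angular": [0, 0, -1.9]},
  {"slide": [-171, -82.5, -67], "angular": [0, 0, -1.9]},
  {"slide": [-171, -82.5, -67], "angular": [0, 0, -1.9]},
  {"slide": [-171, -82.5, -67], "angular": [0, 0, -1.9]},
])

```text
time: 23.42
tool_pos: [0.6294, 0.0005, 0.0903]
eef_rot: [[-1.0, 0.024, 0.001], [0.024, 1.0, 0.003], [-0.001, 0.003, -1.0]]
wrist_force: [-0.3, -0.0, -0.7]
width: 0.601
```

```bash
python3 - <<'E'
from h import *
f,T,o=wrist("w13")
print(o["tool_pos"],o["time"],o["width"],o["wrist_force"],to((.63,.0,.0275),178.65),np.abs(o["qd"]).max())
E
```

```text
[6.29365064e-01 4.80823911e-04 9.03483435e-02] 23.425 0.6012855406918637 [-0.34266615 -0.03985328 -0.67041742] (array([-0.4, -0.7, 62.9]), array([0.17, 0.07, 0.  ])) 0.0027975772700294197
```

View pics/w13.png

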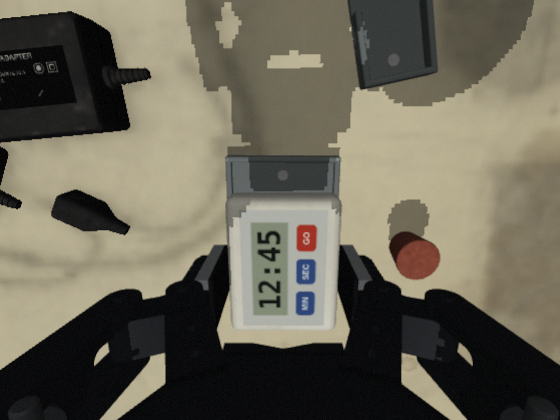

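```bash
python3 - <<'E'
from m import *
f,T=ld("w13")
for p in [(226.5,156),(340.5,156),(283,175)]: print(np.round(P("w13",p,.008 if p[1]<170 else .004),4))
Ti=np.linalg.inv(T)
# timer in hand: top z approx .090-.023+.016
zt=.0903-.0232+.016
for p in [(229,199),(340,199),(335,328),(232,326)]: print("timer",np.round(P("w13",p,zt),4))
E
```

```text
[ 0.666  -0.0448  0.008 ]
[ 0.5911 -0.0431  0.008 ]
[ 0.6292 -0.0307  0.004 ]
timer [ 0.6525 -0.0343  0.0831]
timer [ 0.6043 -0.0332  0.0831]
timer [0.6051 0.0318 0.0831]
timer [0.6554 0.0295 0.0831]
```

Emit:
drive_tool([
  {"slide": [0.5, 1.5, 20], "angular": [0, 0, 0]},
  {"slide": [0.5, 2, 38], "angular": [0, 0, 0]},
  {"slide": [0.5, 2, 50], "angular": [0, 0, 0]},
  {"slide": [0.5, 2, 57], "angular": [0, 0, 0]},
  {"slide": [0.5, 2, 61], "angular": [0, 0, 0]},
  {"slide": [0.5, 2, 62.5], "angular": [0, 0, 0]},
  {"slide": [0.5, 2, 62.5], "angular": [0, 0, 0]},
])

```text
time: 24.35
tool_pos: [0.6293, 0.0028, 0.0282]
eef_rot: [[-1.0, 0.024, 0.002], [0.024, 1.0, 0.003], [-0.002, 0.003, -1.0]]
wrist_force: [0.4, 0.9, -0.5]
width: 0.603
```

Emit:
drive_tool([
  {"slide": [0, 0, 1], "angular": [0, 0, 0]},
  {"slide": [0, 0, 2], "angular": [0, 0, 0]},
  {"slide": [0, 0, 2], "angular": [0, 0, 0]},
])

```text
time: 24.72
tool_pos: [0.6296, 0.0028, 0.0272]
eef_rot: [[-1.0, 0.023, 0.003], [0.023, 1.0, 0.003], [-0.002, 0.003, -1.0]]
wrist_force: [-1.6, -1.2, 5.4]
width: 0.598
```

Emit:
drive_tool([
  {"slide": [0, 0, 0], "angular": [0, 0, 0]},
  {"slide": [0, 0, 0], "angular": [0, 0, 0]},
  {"slide": [0, 0, 0], "angular": [0, 0, 0]},
  {"slide": [0, 0, -15], "angular": [0, 0, 0]},
  {"slide": [0, 0, -60], "angular": [0, 0, 0]},
  {"slide": [0, 0, -115], "angular": [0, 0, 0]},
  {"slide": [0, 0, -150], "angular": [0, 0, 0]},
  {"slide": [0, 0, -160], "angular": [0, 0, 0]},
  {"slide": [0, 0, -160], "angular": [0, 0, 0]},
], grip=0.2)

```text
time: 25.85
tool_pos: [0.6293, 0.0024, 0.1883]
eef_rot: [[-1.0, 0.023, 0.004], [0.023, 1.0, 0.004], [-0.004, 0.004, -1.0]]
wrist_force: [-0.8, -0.2, -0.5]
width: 0.8
```

```bash
python3 - <<'E'
from h import *
f,T,o=wrist("w14")
print(o["tool_pos"],o["time"],o["width"],o["wrist_force"],to((.43,-.225,.19),163.7))
im=f["image"];g=cv2.resize(im[80:280,160:420],None,fx=2.5,fy=2.5,interpolation=cv2.INTER_CUBIC);cv2.imwrite("pics/w14c.png",g)
E
```

```text
[0.62931231 0.00239107 0.18827849] 25.85 0.7995582277641251 [-0.76354302 -0.19103629 -0.50118555] (array([ 193.4, -231.9,   -4.2]), array([ 0.2 ,  0.09, 14.95]))
```

View pics/w14c.png

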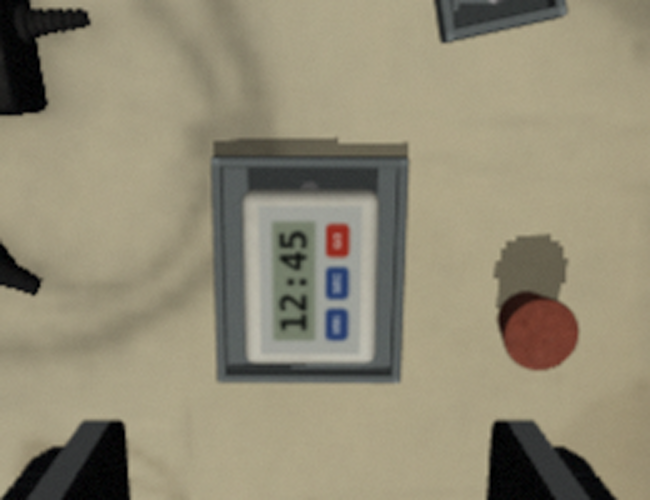

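The timer lies flat and square in its tray, display up, with clear gaps all round. Now the white/blue pen.

Emit:
drive_tool([
  {"slide": [35, -42, 0], "angular": [0, 0, 3]},
  {"slide": [75, -90, 0], "angular": [0, 0, 6]},
  {"slide": [112, -135, 0], "angular": [0, 0, 9]},
  {"slide": [150, -180, 0], "angular": [0, 0, 12]},
  {"slide": [180, -216, 0], "angular": [0, 0, 15]},
  {"slide": [193, -232, -4], "angular": [0, 0, 15]},
  {"slide": [193, -232, -4], "angular": [0, 0, 15]},
  {"slide": [193, -232, -4], "angular": [0, 0, 15]},
], grip=0.4)

```text
time: 26.9
tool_pos: [0.4308, -0.2247, 0.1894]
eef_rot: [[-0.96, 0.281, 0.002], [0.281, 0.96, 0.003], [-0.001, 0.004, -1.0]]
wrist_force: [0.9, 0.1, -0.6]
width: 0.593
```

```bash
python3 - <<'E'
from h import *
f,T,o=wrist("w15")
print(o["tool_pos"],o["time"],o["width"],np.abs(o["qd"]).max())
im=f["image"];g=cv2.resize(im[80:300,160:420],None,fx=2.5,fy=2.5,interpolation=cv2.INTER_CUBIC);cv2.imwrite("pics/w15c.png",g)
E
```

```text
[ 0.43083812 -0.22473903  0.18939706] 26.9 0.5934919388062585 0.010820636127255454
```

View pics/w15c.png

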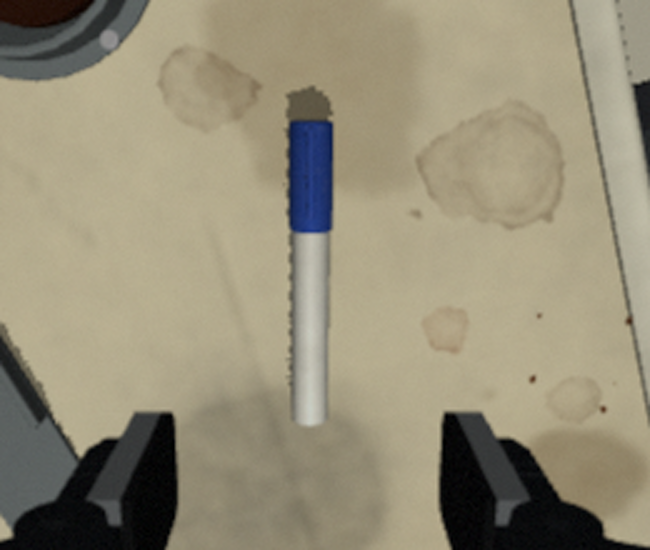

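```bash
python3 - <<'E'
from m import *
a=P("w15",(284.6,128.5),.009);b=P("w15",(284.2,249.3),.009);print(a,b,(a+b)/2,np.linalg.norm(a-b),np.degrees(np.arctan2(*(a-b)[1::-1])))
print(tri([R("w5",(306,210)),R("w15",(284.5,128))]),tri([R("w5",(226,187)),R("w15",(284.2,249.5))]))
m=(a+b)/2;print(to((m[0],m[1],.0215),163.5))
E
```

```text
[ 0.41344506 -0.28129811  0.009     ] [ 0.44821639 -0.16304268  0.009     ] [ 0.43083073 -0.22217039  0.009     ] 0.1232614851904957 -106.38522308523673
(array([ 0.41341892, -0.28184598,  0.01049941]), np.float64(4.5643138536194184e-05)) (array([ 0.44783375, -0.16829917,  0.01913055]), np.float64(0.0014103886326341322))
(array([  0.9,   1.6, 167.9]), array([0.21, 0.03, 0.21]))
```

Emit:
drive_tool([
  {"slide": [0.9, 1.6, 50], "angular": [0, 0, 0]},
  {"slide": [0.9, 1.6, 100], "angular": [0, 0, 0]},
  {"slide": [0.9, 1.6, 138], "angular": [0, 0, 0]},
  {"slide": [0.9, 1.6, 156], "angular": [0, 0, 0]},
  {"slide": [0.9, 1.6, 165], "angular": [0, 0, 0]},
  {"slide": [0.9, 1.6, 167], "angular": [0, 0, 0]},
  {"slide": [0.9, 1.6, 167], "angular": [0, 0, 0]},
])

```text
time: 27.82
tool_pos: [0.4314, -0.2221, 0.0229]
eef_rot: [[-0.96, 0.28, 0.003], [0.28, 0.96, 0.003], [-0.002, 0.004, -1.0]]
wrist_force: [-0.2, -0.9, 0.5]
width: 0.6
```

Emit:
drive_tool([
  {"slide": [0, 0, 0], "angular": [0, 0, 0]},
  {"slide": [0, 0, 0], "angular": [0, 0, 0]},
  {"slide": [0, 0, 0], "angular": [0, 0, 0]},
  {"slide": [0, 0, 0], "angular": [0, 0, 0]},
  {"slide": [0, 0, 0], "angular": [0, 0, 0]},
  {"slide": [0, 0, 0], "angular": [0, 0, 0]},
  {"slide": [0, 0, 0], "angular": [0, 0, 0]},
], grip=1, squeeze=25)

```text
time: 28.7
tool_pos: [0.432, -0.2222, 0.0237]
eef_rot: [[-0.96, 0.28, 0.004], [0.28, 0.96, 0.003], [-0.003, 0.004, -1.0]]
wrist_force: [-0.5, 1.3, 7.3]
width: 0.185
```

```bash
python3 - <<'E'
from h import *
o=ctrl.get_obs();print(o["tool_pos"],o["width"],o["wrist_force"],o["time"]);print(to((.57,-.162,.09),190.3))
E
```

```text
[ 0.43199752 -0.22218703  0.02369896] 0.1853383402342141 [-0.48521021  1.3258961   7.33918299] 28.7
(array([-115.8,   96.7,  -65.6]), array([  0.18,   0.22, -26.55]))
```

Emit:
drive_tool([
  {"slide": [0, 0, -15], "angular": [0, 0, 0]},
  {"slide": [0, 0, -45], "angular": [0, 0, 0]},
  {"slide": [-15, 12, -66], "angular": [0, 0, -4]},
  {"slide": [-45, 37, -66], "angular": [0, 0, -10]},
  {"slide": [-75, 62, -66], "angular": [0, 0, -17]},
  {"slide": [-102, 85, -66], "angular": [0, 0, -23]},
  {"slide": [-116, 97, -66], "angular": [0, 0, -26.5]},
  {"slide": [-116, 97, -66], "angular": [0, 0, -26.5]},
  {"slide": [-116, 97, -66], "angular": [0, 0, -26.5]},
])

```text
time: 29.82
tool_pos: [0.5694, -0.1619, 0.0902]
eef_rot: [[-0.984, -0.177, 0.003], [-0.177, 0.984, 0.003], [-0.004, 0.003, -1.0]]
wrist_force: [0.1, 0.3, 0.6]
width: 0.19
```

```bash
python3 - <<'E'
from h import *
f,T,o=wrist("w16")
print(o["tool_pos"],o["time"],o["width"],o["wrist_force"],to((.57,-.162,.0285),190.4),np.abs(o["qd"]).max())
im=f["image"];g=cv2.resize(im[40:360,120:440],None,fx=1.8,fy=1.8,interpolation=cv2.INTER_CUBIC);cv2.imwrite("pics/w16c.png",g)
E
```

```text
[ 0.56944037 -0.16186274  0.09022779] 29.825 0.18967494597422307 [0.12840223 0.27659287 0.55193967] (array([-0.4, -0.3, 61.9]), array([ 0.14,  0.22, -0.23])) 0.009718870863606996
```

View pics/w16c.png

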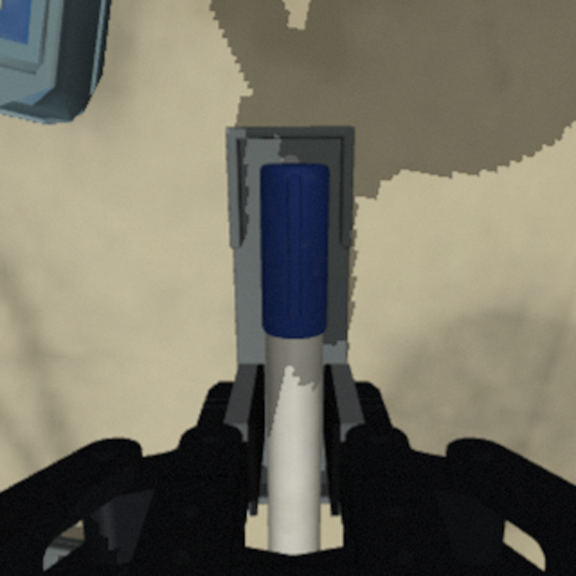

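```bash
python3 - <<'E'
from m import *
a=P("w16",(246.1,111.3),.014);b=P("w16",(316.7,111.3),.014);print("tray end",a,b,(a+b)/2,np.linalg.norm(a-b))
ax=np.array([-np.sin(np.radians(10.5)),0,0])
d=np.array([np.cos(np.radians(-79.5)),np.sin(np.radians(-79.5)),0])
print("tray centre",(a+b)/2-d*.074)
c=P("w16",(283.9,132.5),.0755);e=P("w16",(283.3,346),.0755);print("pen",c,e,(c+e)/2,np.linalg.norm(c-e),np.degrees(np.arctan2(*(c-e)[1::-1])), c-d*.061)
E
```

```text
tray end [ 0.60519616 -0.22910098  0.014     ] [ 0.5625322  -0.23678913  0.014     ] [ 0.58386418 -0.23294505  0.014     ] 0.0433511399103156
tray centre [ 0.57037875 -0.16018419  0.014     ]
pen [ 0.58045183 -0.22300494  0.0755    ] [ 0.56127298 -0.11537503  0.0755    ] [ 0.57086241 -0.16918998  0.0755    ] 0.10932532096694593 -79.89636498733745 [ 0.56933546 -0.16302639  0.0755    ]
```

Emit:
drive_tool([
  {"slide": [-1, 1.5, 20], "angular": [0, 0, 0]},
  {"slide": [-1, 1.5, 38], "angular": [0, 0, 0]},
  {"slide": [-1, 1.5, 50], "angular": [0, 0, 0]},
  {"slide": [-1, 1.5, 57], "angular": [0, 0, 0]},
  {"slide": [-1, 1.5, 61], "angular": [0, 0, 0]},
  {"slide": [-1, 1.5, 62], "angular": [0, 0, 0]},
  {"slide": [-1, 1.5, 62], "angular": [0, 0, 0]},
])

```text
time: 30.75
tool_pos: [0.5705, -0.1601, 0.0287]
eef_rot: [[-0.984, -0.177, 0.004], [-0.177, 0.984, 0.003], [-0.004, 0.002, -1.0]]
wrist_force: [-0.5, -0.2, 0.4]
width: 0.188
```

Emit:
drive_tool([
  {"slide": [0, 0, 0.5], "angular": [0, 0, 0]},
  {"slide": [0, 0, 1], "angular": [0, 0, 0]},
  {"slide": [0, 0, 1], "angular": [0, 0, 0]},
])

```text
time: 31.12
tool_pos: [0.5706, -0.1601, 0.0278]
eef_rot: [[-0.984, -0.177, 0.004], [-0.177, 0.984, 0.003], [-0.005, 0.002, -1.0]]
wrist_force: [-0.6, 0.5, 1.0]
width: 0.187
```

Emit:
drive_tool([
  {"slide": [0, 0, 0.5], "angular": [0, 0, 0]},
  {"slide": [0, 0, 0.5], "angular": [0, 0, 0]},
  {"slide": [0, 0, 0.5], "angular": [0, 0, 0]},
  {"slide": [0, 0, 0.5], "angular": [0, 0, 0]},
  {"slide": [0, 0, -15], "angular": [0, 0, 0]},
  {"slide": [0, 0, -60], "angular": [0, 0, 0]},
  {"slide": [0, 0, -115], "angular": [0, 0, 0]},
  {"slide": [0, 0, -170], "angular": [0, 0, 0]},
  {"slide": [0, 0, -180], "angular": [0, 0, 0]},
  {"slide": [0, 0, -180], "angular": [0, 0, 0]},
], grip=0.6)

```text
time: 32.38
tool_pos: [0.5701, -0.1606, 0.2093]
eef_rot: [[-0.984, -0.177, 0.007], [-0.177, 0.984, 0.003], [-0.007, 0.002, -1.0]]
wrist_force: [-0.6, 0.4, -0.3]
width: 0.399
```

```bash
python3 - <<'E'
from h import *
f,T,o=wrist("w17")
print(o["tool_pos"],o["time"],o["width"],o["wrist_force"])
t=optics.grab_frame("top")["image"];s=optics.grab_frame("side")["image"]
cv2.imwrite("pics/end_top.png",cv2.resize(t[150:280,100:470],None,fx=2.16,fy=2.16,interpolation=cv2.INTER_CUBIC))
cv2.imwrite("pics/end_side.png",cv2.resize(s[120:310,180:360],None,fx=3,fy=3,interpolation=cv2.INTER_CUBIC))
E
```

```text
[ 0.5700861  -0.16056762  0.20929829] 32.375 0.3990700693673326 [-0.55603058  0.44418101 -0.33183614]
```

View pics/w17.png

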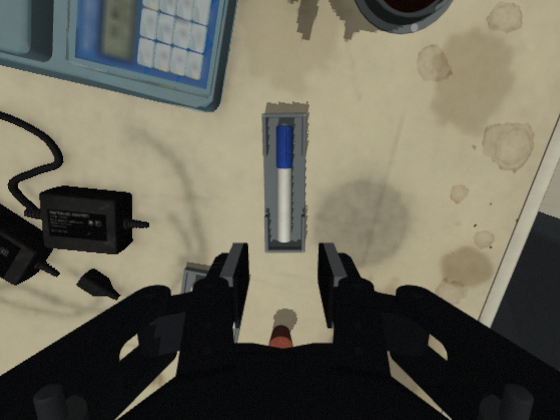

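View pics/end_top.png

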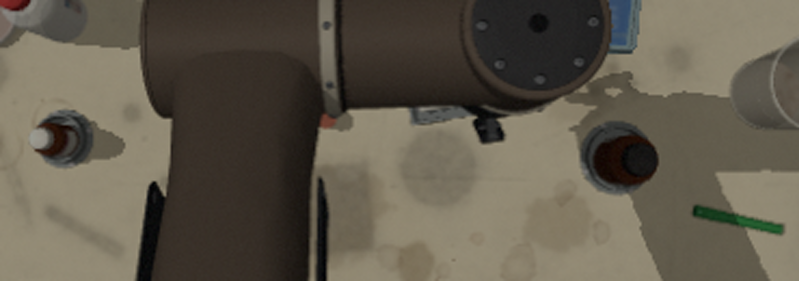

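View pics/end_side.png

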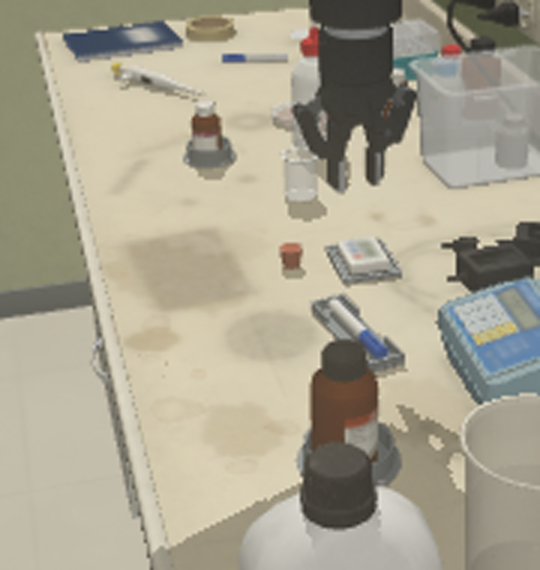

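The pen lies in its tray in w17 at (285,183). The side view shows both bottles upright in their wells, the timer in its tray, and the beaker and stopper standing. Handing in.

```bash
python3 -c "
from workcell import ctrl
print(ctrl.close_job())"
```

```text
the job is handed in; nothing more can be done
None
```

I put all four things into their holders in the order listed: large bottle, small bottle, timer, then pen. I handed the job in at about 32.5 s of the 107 s allowed, with the gripper open and clear at about z = 0.21 m.

**Last checks:**
- **Bottles:** wrist and side views show both upright and centred in their wells.
- **Timer:** it lies flat and square in its tray, display up, with gaps on all sides.
- **Pen:** it lies lengthwise inside the pen tray.
- **Left alone:** the beaker, the stopper and the green pen were not touched. The beaker and stopper are standing in the side view, and the green pen is in its place in the top view.
- **Forces:** the highest wrist force I read after a move was about 7 N.

**What failed or disagreed:**
- Two early move calls were refused because "angular" was left out. Nothing moved.
- Heights measured from two views were off for some points: the small bottle's cap read 77 mm against 85, the timer's corners 6–19 mm against 16, and the pen's ends 10–19 mm against 9. I used the listed heights, with overlays and contact forces as the check.
- In the last top view the arm hid the timer, the beaker and most of the pen tray, so those were checked in the wrist and side views.

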